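Open the ratchet bar clamp to its stop

ROBOT

A 7-joint arm with a two-finger parallel gripper is mounted at the origin on a cart in front of the work surface, level with it; the furniture and walls round the work are solid. World frame = base frame: x ahead of the robot, y to its left, z up, the work surface at z = 0. Lengths are in m, angles in degrees, forces in N, time in s.
With the tool pointing down it reaches from about 0.35 to 0.775 m from the base axis. Payload 3.1 kg.
Tool frame: the origin (TCP) lies on the centre line of the jaws, within the pads' length; the fingertips stand 17 mm ahead of it and the grasp point (between the pads) lies 2 mm behind it (robot.tip_reach is the distance from the TCP to the fingertips, in m); z points along the fingers, y is the line along which they close (so a half turn about z gives the same grasp; the last joint's range is limited). The gripper opens to 85 mm and grips with 20 to 120 N. Pads are 22 mm wide; open, the fingers measure 114 mm over their backs; the gripper's body (76 mm by 85 mm) begins 54 mm behind the grasp point. The pads swing forward as they close: fully open they stand 13 mm farther back than shut.
Start: joints at [-74.525, 17.813, 0.802, 86.603, -0.252, 75.585, -1.558], TCP at [0.169, 0.524, 0.248] pointing down, gripper open.
Joint ranges: [-154.91, 154.91], [-16.99, 109.72], [-72.82, 74.43], [7.12, 147.25], [-82.49, 262.49], [11.32, 116.49], [-174.64, 174.64]. Speed limits (degrees/s): [159.86, 159.86, 180, 180, 180, 180, 180].

INTERFACE

Orientations are given as [roll, pitch, yaw] about the fixed x, y, z axes, in that order (R = Rz(yaw) Ry(pitch) Rx(roll)).
In Python, from station import robot, fingers, vision, workorder, recognise gives the robot as it stands. Calls block until the motion is done:
- robot.move_to(position, orientation): joint-space move of the TCP to a pose.
- robot.line_to(position, orientation=None, velocity=0.15, f_stop=None): straight line of the TCP; orientation=None keeps the orientation; velocity is the mean speed in m/s. With f_stop (N) it stops when the force on the tool has changed by that much, and returns True; else False.
- robot.move_j(angles): joint-space move.
- fingers.gripper_to(opening, force=None): opening from 0.0 (shut) to 1.0 (fully open); force is the grip in N (None keeps the last); returns when the fingers have stopped.
- robot.pause(seconds).
- robot.inverse_kinematics(position, orientation): joint angles nearest the present ones, or None.
- vision.grab_frame(name): name is "scene" or "side" or "wrist"; returns the picture (480x640x3 uint8, red, green, blue); there is no depth.
- vision.calibration(name): a dict with "mtx" (3x3 intrinsics, pixels), "extrinsics" (4x4, takes a point from world to camera coordinates); the wrist camera has in their place "T_tool_cam" (4x4, takes a point from camera to tool coordinates, whose origin is the TCP and whose axes are the flange's). Camera axes: x right, y up, looking along -z (the intrinsics and any distortion apply to the point x, -y, -z); pixel columns grow to the right and rows downward; lengths in m; the calibration is good to about 2 mm. A picture is of the moment at which its call begins: read the wrist's pose just before it. calibration takes no time and is no camera call.
A pose or a line that the arm cannot do raises robot.PlanningError and nothing moves.
- workorder.close_job(): hands the job in; it is judged then, once.
Trained networks look in the newest picture that a camera, given by its name, has taken for a name from the list of things; names that differ only in an ending like _2 or _b are one class to them, and where a whole thing is asked for, a point or a joint stands for the part that bears it (a point fixed in the world has none). Each returns a list of dicts, best first, with "p" (0 to 1); they miss things now and then, are a little off and sometimes report something else, mostly with a low value. They report only what shows in the picture. A call takes as long as a camera call.
- recognise(label, camera): "rect" ([centre column, centre row, width, height] in pixels, round what is visible of it).
Readings, each from a call of its own:
- robot.current_time_s(): time.
- robot.current_joint_positions(): joint angles.
- robot.current_dq(): joint speeds.
- robot.current_joint_torque(): joint torques, N m.
- robot.current_tool_pos(): TCP position.
- robot.current_eef_rot(): TCP orientation.
- robot.current_contact_force(): force on the tool from outside, world axes, zero at the start.
- robot.current_torque(): the same for the moment, N m.
- robot.current_finger_gap(): opening from 0.0 (shut) to 1.0 (fully open).
- robot.current_gripper_force(): force on a finger pad.
Only numpy, scipy, OpenCV 4.12 (cv2) and the standard library are available. Lean on these libraries where they do the work, as an engineer would, in place of code of your own. Each camera call takes 0.05 s, during which the arm holds its last target. There are 200 camera calls.

TASK

Open the bar clamp that is screwed down to the bench: with the fingertips press the release key on top of its black sliding jaw and, keeping it pressed, push the jaw back along the bar, away from the wooden block, until it meets the steel strap that stops it near the far end of the bar; then lift off and let the key spring up. Grip and lift nothing, and leave the block and everything else lying where it is.

Things in the scene. Friction and masses are not known exactly. Their poses are not given: they have to be found in the camera images.
- clamp: Quick bar clamp lying on its side, 162 x 414 mm, fixed to the bench by two steel saddles. Origin on the bench under its middle, z up. Steel bar along its own y at x = -13 mm, 19 mm wide, top at z = 20 mm. Fixed blue head at the +y end, pad face at y = 155 mm, x = 53..81 mm. Black sliding jaw across the bar, x = -80..78 mm, 49 mm long, up to z = 36 mm; it opens towards the clamp's -y.
- clamp_jaw (a joint): Sliding jaw's place along the bar, m; grows as it opens (towards the clamp's -y); 0.150 = fully open, against the end saddle. Starts 0 to 0.05. Friction about 2 N. A ratchet (8 mm pitch) blocks opening unless the release key is held down; when the key comes up the jaw is locked again.
- release_key (a joint): Travel of the release key straight down into the jaw, m: 0 up, 0.010 fully down. Spring about 2 N at the top, 6.5 N fully down. The ratchet is free while it is pressed 4 mm or more. Left alone it rests at 0 to 3 mm, as its pawl meets the teeth.
- key_top (a point): Centre of the top of the release key: flat grooved steel pad 34 x 34 mm on top of the jaw, over the bar, 53 mm above the bench when up. It rides with the jaw and sinks as the key is pressed. Axes as the clamp's.
- wall_face (a point): Upright black thumb wall, fixed on the jaw at the -y side of the key; a finger standing on the key pushes the jaw by this wall. Point: middle of its face that looks along the clamp's +y, towards the key, 65 mm above the bench, 18.5 mm from the key's centre. Wall 46 mm wide across the bar, 8 mm thick, top 77 mm above the bench, 24 mm over the key.
- bar_stop (a point): Point on top of the bar at the end saddle, 166 mm from the clamp's origin along its -y, where the jaw's underside meets the stop.
- block: Softwood block 38 x 90 x 50 mm lying between the jaws, long side along the clamp's y, loose. Origin centre of underside. To be left alone.
- flat_offcut: Mahogany offcut 50 x 75 x 18 mm lying on the robot's side of the bar, between jaw and head, loose. Origin centre of underside. To be left alone.
- softwood_offcut: Softwood offcut 35 x 120 x 28 mm lying at the front edge of the bench, loose. Origin centre of underside. To be left alone.
- mug_1: White mug 92 x 127 x 95 mm standing on the thin plywood behind the clamp. Origin centre of underside. To be left alone.
- spring_clamp_1: Black spring clamp 88 x 154 x 26 mm lying on the plywood. To be left alone.

How it is judged:
By the outcome, as a careful person would: the job done as asked, in the order asked, and still so for the second after the job is handed in, with the robot touching nothing.
It also fails if it takes over 35 s, if anything falls off the work surface, if the arm or the gripper's body presses on something with over 40 N, if the wrist force passes 120 N, or if a joint passes its speed limit or range.

## Working session

There is one attempt and no reset: what is moved stays moved. The work goes in short steps, each a Python script; the robot and the scene stay as the last script left them, time stands still between calls to the robot, and variables do not carry over. Pictures are saved under pics/ and viewed, at most 10 in all, crops included, and the job is handed in when it is done.

```bash
mkdir -p pics; cat > h.py <<'E'
from station import robot, fingers, vision, workorder, recognise
import numpy as np, cv2
def snap(cam,fn):
    im=vision.grab_frame(cam); cv2.imwrite('pics/'+fn,im[:,:,::-1]); return im
E
python3 - <<'E'
from h import *
for c in('scene','side'):
    snap(c,c+'1.png'); k=vision.calibration(c); print(k)
    for l in('release_key','key_top','wall_face','clamp','clamp_jaw','block'):
        print(c,l,[(np.round(r['rect']).tolist(),round(r['p'],2)) for r in recognise(l,c)[:3]])
print(robot.current_time_s(),robot.current_eef_rot())
E
```

```text
{'mtx': array([[579.42421978,   0.        , 316.66178686],
       [  0.        , 579.42421978, 236.65159119],
       [  0.        ,   0.        ,   1.        ]]), 'extrinsics': array([[ 0.77573865, -0.63104158,  0.00400866, -0.45164945],
       [ 0.48897324,  0.60508554,  0.62831255, -0.34612983],
       [-0.39891692, -0.48544621,  0.77795069, -1.07732702],
       [ 0.        ,  0.        ,  0.        ,  1.        ]])}
scene release_key [([279.0, 262.0, 17.0, 14.0], 0.74)]
scene key_top [([281.0, 260.0, 18.0, 16.0], 0.55)]
scene wall_face [([288.0, 262.0, 67.0, 70.0], 0.81)]
scene clamp [([269.0, 265.0, 182.0, 83.0], 0.59)]
scene clamp_jaw [([289.0, 260.0, 67.0, 72.0], 0.81), ([325.0, 377.0, 62.0, 42.0], 0.33)]
scene block [([216.0, 255.0, 41.0, 49.0], 0.95)]
{'mtx': array([[551.81543794,   0.        , 326.94970732],
       [  0.        , 551.81543794, 238.34323197],
       [  0.        ,   0.        ,   1.        ]]), 'extrinsics': array([[-6.27669429e-01,  7.78479850e-01, -4.60359816e-04,
         3.35728263e-01],
       [-5.21516957e-01, -4.20047287e-01,  7.42684549e-01,
         2.60215749e-01],
       [ 5.77971583e-01,  4.66400472e-01,  6.69641283e-01,
        -1.55735836e+00],
       [ 0.00000000e+00,  0.00000000e+00,  0.00000000e+00,
         1.00000000e+00]])}
side release_key [([350.0, 227.0, 16.0, 6.0], 0.41)]
side key_top []
side wall_face [([353.0, 248.0, 66.0, 69.0], 0.87), ([288.0, 180.0, 47.0, 18.0], 0.15)]
side clamp [([355.0, 241.0, 173.0, 89.0], 0.78)]
side clamp_jaw [([350.0, 253.0, 68.0, 71.0], 0.85)]
side block [([412.0, 239.0, 33.0, 44.0], 0.84)]
0.7 [1.79998170e+02 7.68488892e-04 1.62143129e+02]
```

View pics/scene1.png

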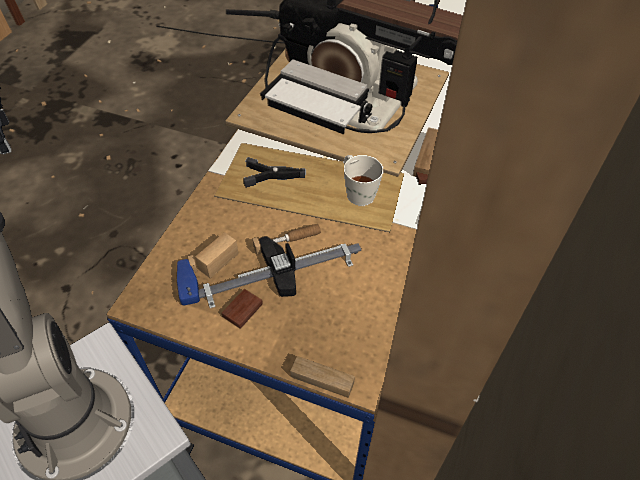

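View pics/side1.png

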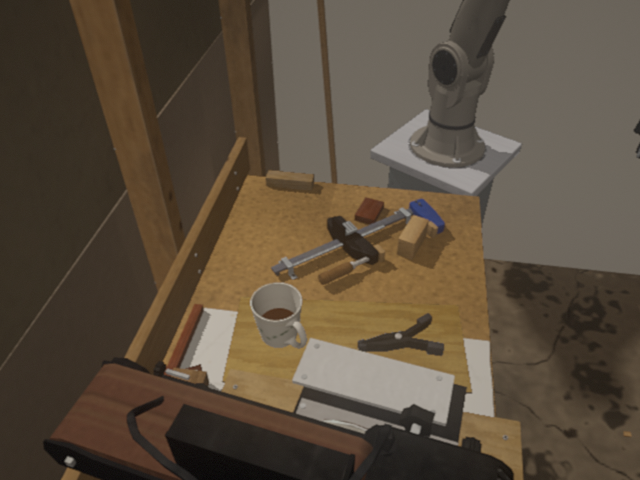

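The scene view shows the clamp with its head at (188,280), jaw and key at about (281,261), and bar tail at (358,247). In the side view the jaw is at (350,240) and the bar tail at (277,268).

```bash
cat >> h.py <<'E'
def ray(cam,u,v,z,k=None,E=None):
    k=k or vision.calibration(cam); E=np.linalg.inv(k['extrinsics'] if E is None else E)
    d=np.linalg.inv(k['mtx'])@[u,v,1]; d=E[:3,:3]@(d*[1,-1,-1]); o=E[:3,3]
    return o+d*(z-o[2])/d[2]
E
python3 - <<'E'
from h import *
for c,p in dict(scene=[(280,261,.053),(208,290,.02),(358,248,.02),(188,281,.03),(216,255,.025)],side=[(350,227,.053),(277,268,.02),(405,214,.02),(412,239,.025)]).items():
    for q in p: print(c,q,ray(c,*q).round(3))
E
```

```text
scene (280, 261, 0.053) [0.501 0.026 0.053]
scene (208, 290, 0.02) [0.348 0.081 0.02 ]
scene (358, 248, 0.02) [ 0.674 -0.036  0.02 ]
scene (188, 281, 0.03) [0.325 0.121 0.03 ]
scene (216, 255, 0.025) [0.411 0.146 0.025]
side (350, 227, 0.053) [0.498 0.036 0.053]
side (277, 268, 0.02) [ 0.67  -0.027  0.02 ]
side (405, 214, 0.02) [0.348 0.086 0.02 ]
side (412, 239, 0.025) [0.417 0.149 0.025]
```

```bash
python3 - <<'E'
from h import *
k=vision.calibration('wrist'); print(k)
robot.move_to([0.50,0.03,0.26],[180,0,160.5])
from scipy.spatial.transform import Rotation as R
T=np.eye(4);T[:3,:3]=R.from_euler('xyz',robot.current_eef_rot(),degrees=True).as_matrix();T[:3,3]=robot.current_tool_pos()
E=np.linalg.inv(T@np.array(k['T_tool_cam'])); np.save('E1.npy',E)
snap('wrist','w1.png'); print(T,robot.current_time_s(),robot.current_joint_positions())
for l in('release_key','key_top','wall_face','clamp_jaw','block'):
    for r in recognise(l,'wrist')[:2]: print(l,np.round(r['rect']),r['p'],ray('wrist',*r['rect'][:2],.053,k,E).round(4))
E
```

```text
{'mtx': array([[426.55849644,   0.        , 319.25587909],
       [  0.        , 426.55849644, 240.37902388],
       [  0.        ,   0.        ,   1.        ]]), 'T_tool_cam': array([[-1.04808284e-03,  9.56772297e-01,  2.90836161e-01,
         7.45335100e-02],
       [ 9.99998485e-01,  1.40688733e-03, -1.02459599e-03,
         1.44202504e-04],
       [-1.38947877e-03,  2.90834647e-01, -9.56772323e-01,
        -1.25248116e-01],
       [ 0.00000000e+00,  0.00000000e+00,  0.00000000e+00,
         1.00000000e+00]])}
[[-9.43484706e-01  3.31415863e-01 -3.66756988e-04  4.99960653e-01]
 [ 3.31415646e-01  9.43484695e-01  5.47668094e-04  3.15126160e-02]
 [ 5.27535499e-04  3.95167467e-04 -9.99999783e-01  2.59816576e-01]
 [ 0.00000000e+00  0.00000000e+00  0.00000000e+00  1.00000000e+00]] 2.8833 [-36.83773098  13.20893828  38.25669219  93.96244976  -8.41824468
  75.76288853  73.41390146]
release_key [315. 209.  46.  38.] 0.58 [0.4995 0.0291 0.053 ]
key_top [319. 210.  44.  46.] 0.82 [0.5012 0.0316 0.053 ]
wall_face [334. 245. 193. 174.] 0.97 [0.5325 0.0333 0.053 ]
clamp_jaw [333. 244. 194. 170.] 0.89 [0.532  0.0329 0.053 ]
block [427.  58. 113. 114.] 0.91 [0.4209 0.1422 0.053 ]
block [ 37. 200.  74. 127.] 0.49 [ 0.4192 -0.1758  0.053 ]
```

View pics/w1.png

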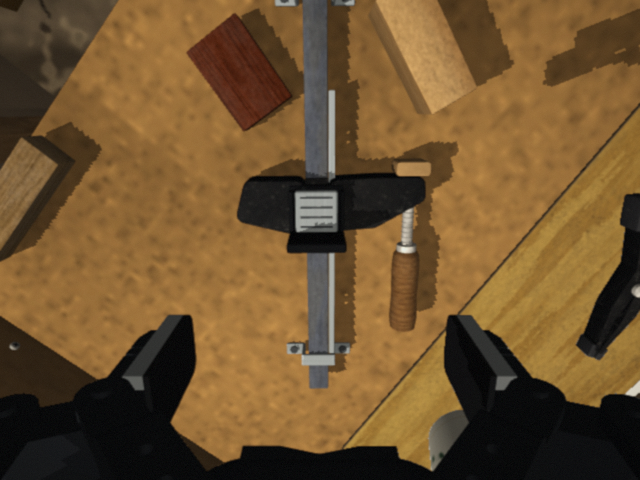

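The wrist view shows the key at (316,211), the thumb wall at (317,241) and the end saddle at (318,357). The bar runs nearly straight down the image, and the path to the saddle is clear. The wooden-handled screw is part of the jaw.

```bash
python3 - <<'E'
from h import *
k=vision.calibration('wrist');E=np.load('E1.npy')
f=lambda u,v,z:ray('wrist',u,v,z,k,E)
a,b=f(315,5,.02),f(318,386,.02); d=(b-a)/np.linalg.norm(b-a); print('dir',d,np.degrees(np.arctan2(d[1],d[0])))
K=f(316.5,211,.052); W=f(317,233,.077); S=f(318,354,.02)
print('key',K,'walltop-edge',W,'stop',S); print((W-K)@d,(S-K)@d)
for s in (0,.15):
    p=K+d*s; q=robot.inverse_kinematics([p[0],p[1],.08],[180,0,160.5]); print(s,q)
E
```

```text
dir [ 0.94508125 -0.32683547  0.        ] -19.076813410633772
key [0.50136814 0.02932853 0.052     ] walltop-edge [0.51205398 0.02605479 0.077     ] stop [ 0.64298656 -0.0194839   0.02      ]
0.01116896041957617 0.14979453918587807
0 [-32.2993413   24.53500678  34.7196529  107.91825263 -17.273703
  52.79712862  81.07531116]
0.15 [-23.13907251  40.50137433  37.69228667  84.31367625 -26.18420279
  64.14746712  89.89851834]
```

```bash
python3 - <<'E'
from h import *
O=[180,0,160.92]; d=np.array([.94508,-.32684]); K=np.array([.50137,.02933])+d*.001
fingers.gripper_to(0.0); t=robot.tip_reach; print('tip',t,robot.current_time_s())
P=lambda h:[K[0],K[1],h+t]
robot.move_to(P(.085),O)
f0=np.array(robot.current_contact_force())
robot.line_to(P(.056),velocity=.06)
hit=robot.line_to(P(.042),velocity=.02,f_stop=5)
print(hit,robot.current_tool_pos(),np.array(robot.current_contact_force())-f0,robot.current_time_s())
snap('side','s2.png');snap('wrist','w2.png')
E
python3 -c "
import cv2;a=cv2.imread('pics/w2.png');b=cv2.imread('pics/s2.png')[170:330,240:480]
import numpy as np
b=cv2.resize(b,(400,267));a=cv2.resize(a,(400,300));cv2.imwrite('pics/c2.png',np.vstack([a,b]))"
```

```text
tip 0.017 3.9
True [0.50281441 0.0290171  0.06105958] [-0.96714732  0.83058958  4.9690585 ] 5.8167
```

View pics/c2.png

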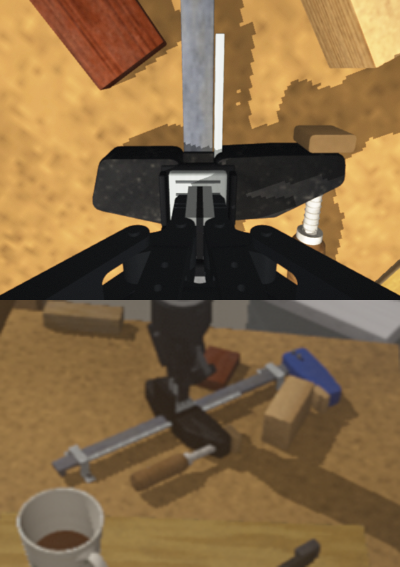

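The fingertips stand on the key, pressing it with 5 N with the tip at z≈44 mm, so it is about 8 mm down. Next I push the jaw.

```bash
python3 - <<'E'
from h import *
d=np.array([.94508,-.32684]); s=np.array(robot.current_tool_pos()); z=s[2]
p=s[:2]+d*.16
hit=robot.line_to([*p,z],velocity=.04,f_stop=12)
e=np.array(robot.current_tool_pos()); print(hit,(e-s)[:2]@d,e,robot.current_contact_force(),robot.current_time_s())
snap('side','s3.png');snap('scene','c3.png')
a=cv2.imread('pics/s3.png')[170:330,200:440];b=cv2.imread('pics/c3.png')[200:360,170:410]
cv2.imwrite('pics/c3b.png',cv2.resize(np.vstack([a,b]),(450,600)))
E
```

```text
True 0.12923877401089137 [ 0.62506188 -0.01288407  0.06103536] [-0.75017117  0.03594102  4.45977673] 8.8
```

View pics/c3b.png

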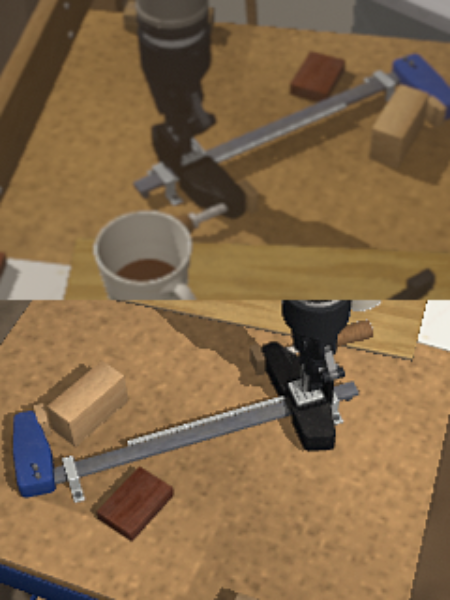

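The jaw is at the end saddle, after about 123 mm of jaw travel. The residual push force is small, so I press once more slowly to be sure it is seated.

```bash
python3 - <<'E'
from h import *
d=np.array([.94508,-.32684]); s=np.array(robot.current_tool_pos())
hit=robot.line_to([*(s[:2]+d*.012),s[2]],velocity=.008,f_stop=10)
e=np.array(robot.current_tool_pos()); print(hit,(e-s)[:2]@d,e,robot.current_contact_force())
robot.pause(.2); e=np.array(robot.current_tool_pos()); print(e,robot.current_contact_force())
robot.line_to([e[0],e[1],e[2]+.03],velocity=.05)
robot.line_to([e[0],e[1],.26],velocity=.15)
q=np.array(robot.current_tool_pos())-np.r_[d*.10,0]
robot.move_to(list(q),[180,0,160.92])
print(robot.current_contact_force(),robot.current_time_s())
snap('wrist','w4.png');print([(r['rect'],r['p']) for r in recognise('key_top','wrist')[:1]])
E
```

```text
True -0.00011028436254597515 [ 0.62496369 -0.01289025  0.06109653] [-1.21690264 -0.71003873  4.28842775]
[ 0.62497511 -0.01286423  0.06110605] [-1.4574304   0.05900359  4.35609635]
[1.19431551 0.61899345 0.10789166] 12.2667
[]
```

View pics/w4.png

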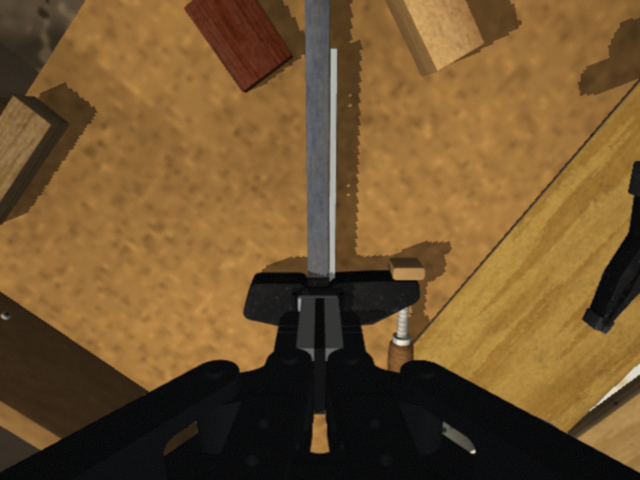

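```bash
python3 - <<'E'
from h import *
robot.move_to([.625,-.013,.26],[180,0,160.92])
fingers.gripper_to(1.0)
from scipy.spatial.transform import Rotation as R
k=vision.calibration('wrist')
T=np.eye(4);T[:3,:3]=R.from_euler('xyz',robot.current_eef_rot(),degrees=True).as_matrix();T[:3,3]=robot.current_tool_pos()
E=np.linalg.inv(T@np.array(k['T_tool_cam'])); np.save('E5.npy',E)
snap('wrist','w5.png')
for r in recognise('key_top','wrist')[:1]: print(r,ray('wrist',*r['rect'][:2],.052,k,E))
print(robot.current_time_s())
E
```

```text
13.7333
```

View pics/w5.png

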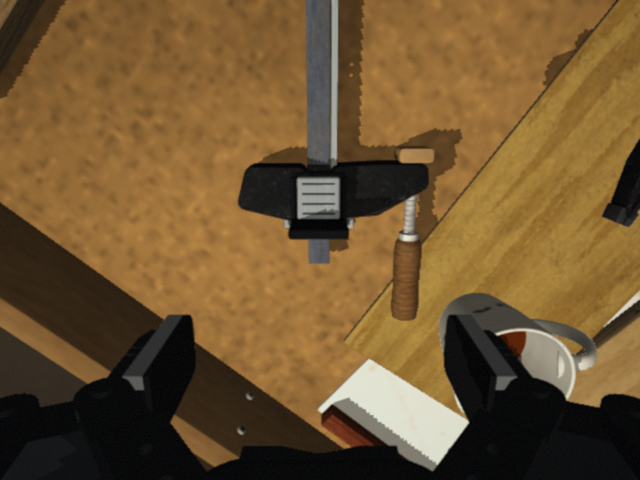

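```bash
python3 - <<'E'
from h import *
k=vision.calibration('wrist');d=np.array([.94508,-.32684,0])
E1,E5=np.load('E1.npy'),np.load('E5.npy')
K0=ray('wrist',316.5,211,.052,k,E1);K=ray('wrist',318,197.5,.052,k,E5)
S=ray('wrist',318,354,.022,k,E1);e1=ray('wrist',318,388,.02,k,E1);e5=ray('wrist',318.5,263,.02,k,E5)
print('travel',(K-K0)@d,'key-stop',(S-K)@d,'end',e1@d,e5@d,'end-key',(e5-K)@d,(e1-K)@d)
B=ray('wrist',320,0,.0,k,E1)
E
python3 -c "
import cv2
a=cv2.imread('pics/w5.png')[130:280,220:440];cv2.imwrite('pics/w5c.png',cv2.resize(a,None,fx=3.5,fy=3.5,interpolation=2))"
```

```text
travel 0.12191707662416157 key-stop 0.02663783358786027 end 0.6526715171854851 0.6529152756550491 end-key 0.06675093141134116 0.06650717294177706
```

View pics/w5c.png

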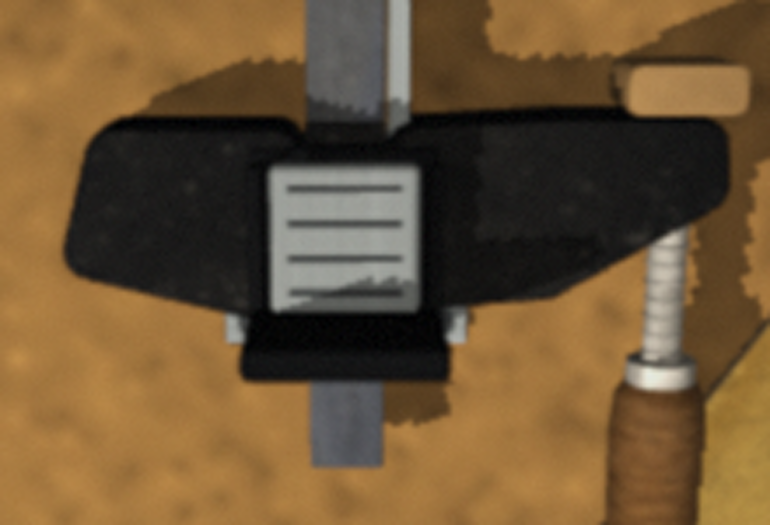

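```bash
python3 -c "
from h import *
print(workorder.close_job())"
```

```text
the job is handed in; nothing more can be done
None
```

The clamp is open and the job is handed in: with the release key held down, the jaw went back about 122 mm until it met the end saddle (a second slow push moved it no further), then I lifted off; I saw nothing else moved, but did not measure the key's rise.

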